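# Shake the stuck specimen blocks out of the canister

### The arm

A 7-joint arm with a two-finger parallel gripper is mounted at the origin on the work surface. World frame = base frame: x ahead of the robot, y to its left, z up, the work surface at z = 0. Lengths are in m, angles in rad, forces in N, time in s.
With the tool pointing down it reaches from about 0.425 to 0.95 m from the base axis. Payload 16.7 kg.
Tool frame: the origin (TCP) lies at the very end of the fingers, on their centre line; the grasp point (between the pads) lies 19 mm behind it; y points along the fingers, x is the direction in which the jaws open and shut, and the axes are right-handed (so a half turn about y gives the same grasp; the last joint's range is limited). The gripper opens to 94 mm and grips with 3 to 60 N. Pads are 16 mm wide; open, the fingers measure 119 mm over their backs; the gripper's body (75 mm by 177 mm) begins 78 mm behind the grasp point.
Start: joints at [1.135, 0.426, 0.074, 1.606, -0.034, 1.111, -0.067], TCP at [0.191, -0.647, 0.174] pointing down, gripper open.
Joint ranges: [-2.85, 2.85], [-0.5, 2.14], [-1.23, 1.37], [0.21, 2.46], [-1.02, 4.16], [0.16, 2.05], [-2.73, 2.73]. Speed limits (rad/s): [1.89, 1.89, 2.39, 2.39, 3.01, 3.01, 3.01].

### API

Orientations are given as a rotation vector (axis times angle).
In Python, from cell import telemetry, camera, camera_model, ctrl gives the robot as it stands.
- The arm moves only by the shell command python3 -m handwheel 'ROWS' [OPENING]. ROWS is a JSON object of lists of equal length, an entry for each row: "slide": the shift along the world's x, y, z in cm, a list of three; "roll": the turn about the world's z in degrees. In form: {"slide": [[dx, dy, dz], ...], "roll": [roll, ...]}. A call has 1 to 12 rows; each row is the pose to reach, as a shift and turn from the pose commanded when the call began; what a row does not reach only later rows make up. A row lasts 1/10 s, in which the tool goes at most 50 mm and 8.59 degrees, less where a joint would pass 70% of its speed; a pose out of reach is approached as far as the arm can. A call with a gripper value outside its range is refused whole. OPENING is the opening, from 0 (shut) to 1 (fully open), set as the call begins (- or left out, the last holds). The fingers move at their own pace and stop on an object; the grip force is fixed at half the most. Time passes only in rows, so rows that repeat a pose let the fingers close. It gives the time, the measured TCP pose, the force and the opening at its end, in the units of the state.
- telemetry.observe(): the state, without advancing time (a new reading comes with each control period).
- camera(name): name is "side" or "top"; returns the picture (400x640x3 uint8, red, green, blue); there is no depth.
- camera_model(name): a dict with "fov_y" (degrees; the focal length in pixels is half the picture's height over the tangent of half this angle, whatever the lens; pixels are square), "cx", "cy" (the principal point, pixels), "xyz" and "attitude" of the camera in the world. Camera axes: x right, y up, looking along -z (the intrinsics and any distortion apply to the point x, -y, -z); pixel columns grow to the right and rows downward; lengths in m; the calibration is good to about 2 mm. A picture is of the moment at which its call begins. camera_model takes no time and is no camera call.
- ctrl.hand_in(): hands the job in, once; it reports no verdict.
The state is a dict: "t": time; "joint_pos": joint angles; "joint_vel": joint speeds; "joint_efforts": joint torques, N m; "tcp_pos": TCP position; "ee_rot": TCP orientation; "force": force on the tool from outside, world axes, zero at the start; "torque": the same for the moment, N m; "width": finger opening in m.
Only numpy, scipy, OpenCV 4.12 (cv2) and the standard library are available. Lean on these libraries where they do the work, as an engineer would, in place of code of your own. Each camera call takes 0.05 s, during which the arm holds its last target.

### The job

Specimen blocks have stuck inside the steel canister that stands mouth down on its stand. Lift it by the grip, carry it level and smoothly over the white tray so that no block is lost on the way, and, still mouth down over the tray, rock or shake it until its weight stops dropping and all the blocks have fallen into the tray. Then set the empty canister down gently on its stand again, mouth down, in the middle and square to it, let go, and leave the other things on the bench alone.

Things in the scene. Friction and masses are not known exactly. Their poses are not given: they have to be found in the camera images.
- canister_grip (a point): Middle of the black bar grip on the base (now top) of a loose steel box that stands mouth down. Box 132 (x) x 74 (y) x 70 (z) mm, walls 3; grip centred on it, 22 thick (x), 66 long (y), 40 tall; 110 mm tall in all, 0.30 kg empty. Point: 92 mm above the rim, 22 above the base, 18 below the grip's top. z up while mouth down. Pinch across the 22 mm (fingers close along x).
- canister_mouth (a point): Centre of the canister's rim plane, 92 mm below canister_grip, same axes. At both x ends of the mouth a flat lip, 3 mm thick, reaches 33 mm inwards; between them is a 60 mm wide slot along y. Blocks on a lip slide into the slot and drop when the canister is tilted about its y by 16 to 24 degrees (each way in turn for the two lips), or jerked along x at over 2.5 to 4.5 m/s2.
- stand_top (a point): Fixed aluminium stand with a dark rubber top, 170 (x) x 110 (y) x 30 mm high. This point is the middle of its top face; the canister stands there at the start, its x along the stand's x.
- tray: Fixed white open tray, 250 (x) x 210 (y) x 45 mm high, wall and floor 4 mm. Origin: centre of its underside; z up.
- block_a_center (a point): One of three alike loose grey specimen blocks with dark inlaid faces, 28 (x) x 64 (y) x 18 (z) mm, 70 to 130 g, on one of the two lips. Point: its centre. Starts inside the canister, out of sight, lying flat with its long side along the canister's y.
- block_b_center (a point): One of three alike loose grey specimen blocks with dark inlaid faces, 28 (x) x 64 (y) x 18 (z) mm, 70 to 130 g, on the other lip. Point: its centre. Starts inside the canister, out of sight, lying flat with its long side along the canister's y.
- block_c_center (a point): One of three alike loose grey specimen blocks with dark inlaid faces, 28 (x) x 64 (y) x 18 (z) mm, 70 to 130 g, on top of block_a. Point: its centre. Starts inside the canister, out of sight, lying flat with its long side along the canister's y.
- jar_center (a point): Bystander: closed glass jar, 68 mm across, 85 mm tall, standing; point 42 mm above its underside.
- reagent_center (a point): Bystander: closed white plastic bottle, 64 mm across, 150 mm tall, standing; point 75 mm above its underside.
- slide_box_center (a point): Bystander: flat grey slide box, 102 (x) x 172 (y) x 36 mm high; point 18 mm above its underside.
Things that resemble listed ones, but are neither listed nor needed, are in the scene too. What is meant by the part that bears canister_grip is not orange or turquoise, and is the larger of those in its own colour.

How it is judged:
On the way, in this order (a step that is already met when the one before it is completed fails the run):
1. the canister is held over the tray, above its floor (x of canister_mouth in the frame of tray between -0.1 and 0.1 m and y of canister_mouth in the frame of tray between -0.09 and 0.09 m and height (world z) of canister_mouth above 0.05 m), for 0.1 s.
2. all three blocks lie in the tray while the canister is still above the tray (all of step 1 and x of block_a_center in the frame of tray between -0.121 and 0.121 m and y of block_a_center in the frame of tray between -0.101 and 0.101 m and z of each of block_a_center, block_b_center, block_c_center in the frame of tray below 0.06 m and x of block_b_center in the frame of tray between -0.121 and 0.121 m and y of block_b_center in the frame of tray between -0.101 and 0.101 m and x of block_c_center in the frame of tray between -0.121 and 0.121 m and y of block_c_center in the frame of tray between -0.101 and 0.101 m), for 0.1 s.
At the end, for the whole second after the job is handed in: All three blocks lie at rest in the tray; the canister is released and at rest, mouth down, flat on its stand (4 mm, 0.06 rad), centred within 16 mm along the stand's x and 15 mm along y, its x axis within 0.15 rad of the stand's, either way round (x of block_a_center in the frame of tray between -0.121 and 0.121 m and y of block_a_center in the frame of tray between -0.101 and 0.101 m and z of each of block_a_center, block_b_center, block_c_center in the frame of tray below 0.06 m and x of block_b_center in the frame of tray between -0.121 and 0.121 m and y of block_b_center in the frame of tray between -0.101 and 0.101 m and x of block_c_center in the frame of tray between -0.121 and 0.121 m and y of block_c_center in the frame of tray between -0.101 and 0.101 m and x of canister_mouth in the frame of stand_top between -0.016 and 0.016 m and y of canister_mouth in the frame of stand_top between -0.015 and 0.015 m and z of canister_mouth in the frame of stand_top between -0.004 and 0.004 m and angle between canister_mouth's own z axis and vertical below 0.06 rad and angle between the x axis of canister_mouth and the x axis of stand_top, either way round below 0.15 rad and linear speed of each of canister, block_a, block_b, block_c below 0.02 m/s); the robot touches nothing.
It fails at once if a block is lost outside the tray (on the bench or the floor) ((height (world z) of block_a_center below 0.036 m and (x of block_a_center in the frame of tray above 0.13 m or x of block_a_center in the frame of tray below -0.13 m or y of block_a_center in the frame of tray above 0.11 m or y of block_a_center in the frame of tray below -0.11 m)) or (height (world z) of block_b_center below 0.036 m and (x of block_b_center in the frame of tray above 0.13 m or x of block_b_center in the frame of tray below -0.13 m or y of block_b_center in the frame of tray above 0.11 m or y of block_b_center in the frame of tray below -0.11 m)) or (height (world z) of block_c_center below 0.036 m and (x of block_c_center in the frame of tray above 0.13 m or x of block_c_center in the frame of tray below -0.13 m or y of block_c_center in the frame of tray above 0.11 m or y of block_c_center in the frame of tray below -0.11 m))).
It fails at once if a bystander (jar, bottle, slide box) is shifted by more than 30 mm or knocked over (distance of any of jar_center, reagent_center, slide_box_center from where it was at the start of the episode above 0.03 m).
It fails at once if the canister is banged down on its stand (more than 60 N) (contact force between canister and stand above 60 N).
It also fails if it takes over 72 s, if anything falls off the work surface, if the arm or the gripper's body presses on something with over 40 N, if the wrist force passes 120 N, or if a joint passes its speed limit or range.

## Working session

There is one attempt and no reset: what is moved stays moved. The work goes in short steps, Python scripts to look and compute and a shell command to move; the robot and the scene stay as the last step left them, time stands still between calls to the robot, and variables do not carry over. Pictures are saved under pics/ and viewed, and the job is handed in when it is done.

```bash
ls; mkdir -p pics
python3 - <<'E'
from cell import telemetry,camera,camera_model,ctrl
import cv2
print(telemetry.observe())
for n in("side","top"):
    print(camera_model(n)); cv2.imwrite(f"pics/{n}0.png",camera(n)[:,:,::-1])
E
```

```text
pics
{'t': 0.0, 'joint_pos': array([ 1.13445936,  0.42672233,  0.0738668 ,  1.60664512, -0.03410424,
        1.11077627, -0.06712962]), 'joint_vel': array([ 0.00062681,  0.00056595, -0.00083526, -0.00065413,  0.00052221,
       -0.00021718,  0.00072138]), 'joint_efforts': array([-1.12169389e-03, -9.35804200e+01,  3.66585709e+00, -4.54191041e+01,
       -4.89101897e-02,  2.00897263e-02,  7.06687615e-05]), 'tcp_pos': array([ 0.19078791, -0.64696098,  0.17336575]), 'ee_rot': array([-1.33060179,  0.99620946, -0.99439808]), 'force': array([ 0.70983692,  0.41632861, -1.01448105]), 'torque': array([-0.01407293, -0.03771951, -0.01975304]), 'width': 0.09405995460193727}
{'fov_y': 55.06079101783144, 'cx': 316.2742348619858, 'cy': 192.7363564805126, 'xyz': array([0.09292563, 0.79804467, 1.03216016]), 'attitude': array([ 0.27100749, -1.00485407, -2.40157819])}
{'fov_y': 53.074409955200224, 'cx': 324.23532444820165, 'cy': 204.06096227074192, 'xyz': array([ 0.38855141, -0.01893418,  1.3520657 ]), 'attitude': array([ 0.10876542, -0.11793178, -1.58797941])}
```

View pics/side0.png

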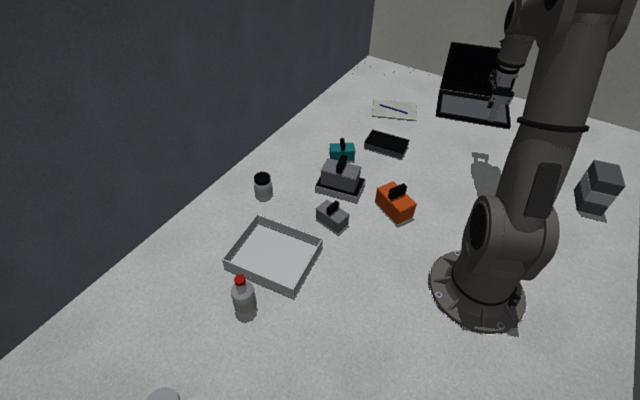

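View pics/top0.png

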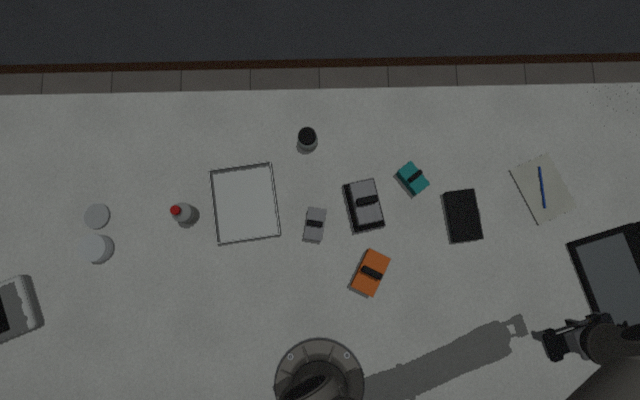

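The target is the grey canister on its dark stand, near (365,205) in the top view. The smaller grey decoy is at (315,225), the tray at (245,203), the jar at (307,138) and the bottle at (183,213).

```bash
cat > h.py <<'E'
import numpy as np,cv2
from cell import camera_model
from scipy.spatial.transform import Rotation as R
def cm(n):
    m=camera_model(n); f=200/np.tan(np.radians(m["fov_y"]/2)); return m,f,R.from_rotvec(m["attitude"]).as_matrix()
def proj(n,P):
    m,f,r=cm(n); q=(np.atleast_2d(P)-m["xyz"])@r
    return np.c_[m["cx"]+f*q[:,0]/-q[:,2], m["cy"]+f*q[:,1]/q[:,2]]
def ray(n,u,v):
    m,f,r=cm(n); d=r@np.array([(u-m["cx"])/f,-(v-m["cy"])/f,-1]); return m["xyz"],d/np.linalg.norm(d)
def onz(n,u,v,z):
    o,d=ray(n,u,v); return o+d*(z-o[2])/d[2]
def tri(a,b):
    (o1,d1),(o2,d2)=ray("side",*a),ray("top",*b)
    s=np.linalg.lstsq(np.c_[d1,-d2],o2-o1,rcond=None)[0]
    p,q=o1+s[0]*d1,o2+s[1]*d2; return (p+q)/2,np.linalg.norm(p-q)
def crop(src,dst,x,y,w,h,k):
    im=cv2.imread(src)[y:y+h,x:x+w]; cv2.imwrite(dst,cv2.resize(im,None,fx=k,fy=k,interpolation=cv2.INTER_CUBIC))
E
python3 - <<'E'
from h import *
from cell import telemetry
print(camera_model("top").keys())
s=telemetry.observe(); print(R.from_rotvec(s["ee_rot"]).as_matrix().round(3))
print(proj("top",[[0,0,0],[.191,-.647,.174]]),proj("side",[[0,0,0],[.191,-.647,.174]]))
crop("pics/top0.png","pics/t1.png",290,160,120,100,6)
crop("pics/side0.png","pics/s1.png",300,130,120,100,6)
crop("pics/top0.png","pics/t2.png",190,120,130,130,4)
crop("pics/side0.png","pics/s2.png",210,165,130,140,4)
E
```

```text
dict_keys(['fov_y', 'cx', 'cy', 'xyz', 'attitude'])
[[ 0.283 -0.     0.959]
 [-0.959  0.001  0.283]
 [-0.001 -1.    -0.   ]]
[[318.97315237 384.85702609]
 [544.04778513 327.55153495]] [[475.72145575 289.33732055]
 [487.12755687 121.12805665]]
```

View pics/t1.png

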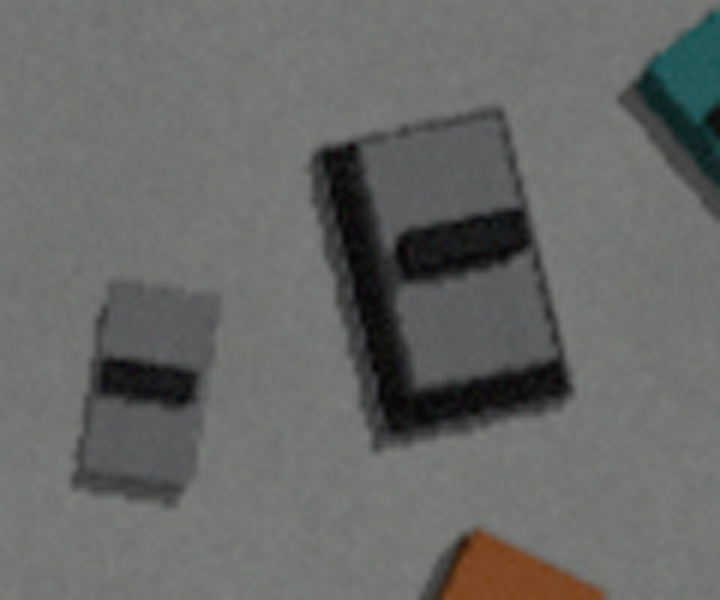

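View pics/s1.png

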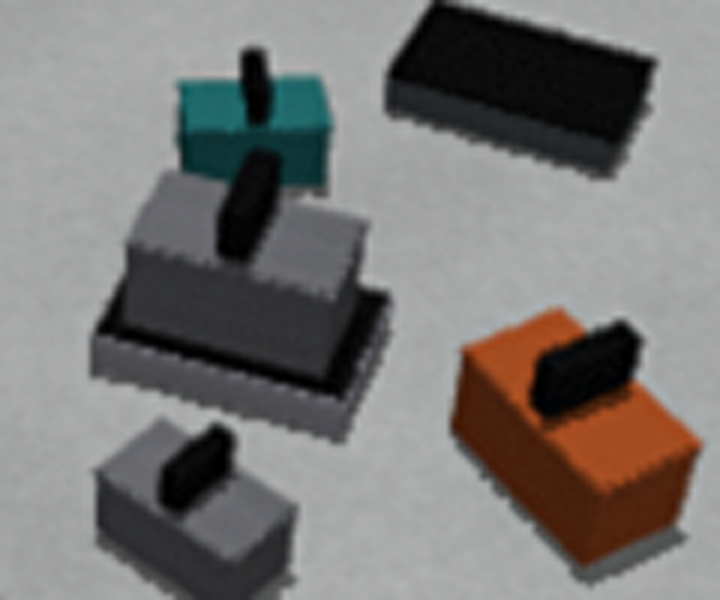

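View pics/t2.png

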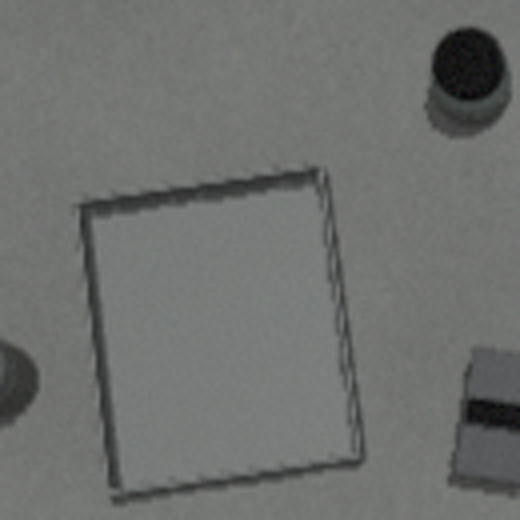

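View pics/s2.png

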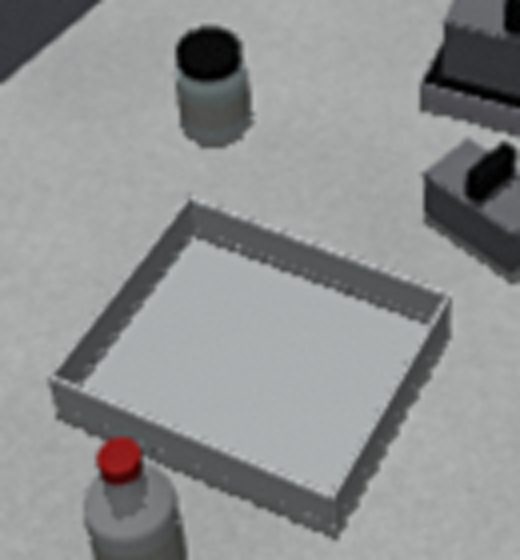

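Run:
```python
from h import *
def T(u,v,x=290,y=160,k=6):return (x+(u+.5)/k-.5,y+(v+.5)/k-.5)
def show(nm,n,pts,z,f):
    P=np.array([onz(n,*f(*p),z) for p in pts])
    d=np.diff(np.vstack([P,P[:1]]),axis=0)
    print(nm,n,P[:,:2].round(4).tolist(),"mean",P.mean(0).round(4),"len",np.linalg.norm(d,axis=1).round(4),"ang",np.degrees(np.arctan2(d[:,1],d[:,0])).round(1))
show("can","top",[(360,147),(500,108),(566,362),(408,390)],.1,T)
show("stand","top",[(325,148),(570,385),(390,432)],.03,T)
show("griptop","top",[(400,235),(525,210),(530,245),(405,278)],.14,T)
S=lambda u,v:T(u,v,300,130,6)
show("can","side",[(168,172),(367,222),(333,297),(128,245)],.1,S)
show("stand","side",[(118,290),(390,293),(345,405),(92,340)],.03,S)
show("griptop","side",[(250,152),(280,155),(243,225),(220,220)],.14,S)
T2=lambda u,v:T(u,v,190,120,4)
show("tray","top",[(82,206),(322,170),(363,461),(117,498)],.045,T2)
S2=lambda u,v:T(u,v,210,165,4)
show("tray","side",[(192,200),(449,298),(335,500),(53,380)],.045,S2)
show("jar","top",[(468,62)],.085,T2);show("jar","side",[(209,53)],.085,S2)
show("bottle","top",[(-58,365)],.15,T2);show("bottle","side",[(120,455)],.15,S2)
show("decoy","top",[(110,283),(220,295),(187,483),(85,475)],.05,T)
```

```text
can top [[0.6326, -0.1101], [0.6522, -0.1852], [0.5159, -0.2146], [0.5028, -0.1314]] mean [ 0.5759 -0.1603  0.1   ] len [0.0776 0.1395 0.0843 0.1315] ang [ -75.3 -167.8   98.9    9.3]
stand top [[0.646, -0.0956], [0.5102, -0.2272], [0.4862, -0.127]] mean [ 0.5475 -0.1499  0.03  ] len [0.1892 0.1031 0.1629] ang [-135.9  103.4   11.1]
griptop top [[0.5787, -0.1263], [0.5903, -0.1907], [0.5722, -0.1925], [0.5564, -0.1281]] mean [ 0.5744 -0.1594  0.14  ] len [0.0654 0.0183 0.0663 0.0223] ang [ -79.7 -174.2  103.7    4.7]
can side [[0.6443, -0.1827], [0.5165, -0.2089], [0.5019, -0.137], [0.6289, -0.1097]] mean [ 0.5729 -0.1596  0.1   ] len [0.1305 0.0734 0.13   0.0746] ang [-168.4  101.5   12.1  -78.1]
stand side [[0.6516, -0.1373], [0.5036, -0.2307], [0.4804, -0.1252], [0.6408, -0.089]] mean [ 0.5691 -0.1456  0.03  ] len [0.175  0.108  0.1644 0.0495] ang [-147.8  102.4   12.7  -77.4]
griptop side [[0.5886, -0.1844], [0.5718, -0.192], [0.5585, -0.1231], [0.5721, -0.1195]] mean [ 0.5727 -0.1547  0.14  ] len [0.0184 0.0702 0.0141 0.067 ] ang [-155.7  101.    14.6  -75.8]
tray top [[0.6964, 0.3495], [0.7233, 0.1496], [0.4793, 0.1165], [0.4533, 0.3162]] mean [0.5881 0.233  0.045 ] len [0.2017 0.2463 0.2014 0.2454] ang [ -82.3 -172.3   97.4    7.8]
tray side [[0.7223, 0.1509], [0.4807, 0.1215], [0.4528, 0.3246], [0.6957, 0.3561]] mean [0.5879 0.2383 0.045 ] len [0.2434 0.205  0.2449 0.2069] ang [-173.1   97.8    7.4  -82.6]
jar top [[0.8016, 0.0248]] mean [0.8016 0.0248 0.085 ] len [0.] ang [0.]
jar side [[0.7956, 0.0279]] mean [0.7956 0.0279 0.085 ] len [0.] ang [0.]
bottle top [[0.5509, 0.423]] mean [0.5509 0.423  0.15  ] len [0.] ang [0.]
bottle side [[0.5536, 0.4243]] mean [0.5536 0.4243 0.15  ] len [0.] ang [0.]
decoy top [[0.5693, 0.0253], [0.5615, -0.0348], [0.4594, -0.0147], [0.4648, 0.0403]] mean [0.5138 0.004  0.05  ] len [0.0605 0.1041 0.0553 0.1056] ang [-97.4 168.9  84.4  -8.2]
```

```bash
python3 -m handwheel '{"slide":[[1,1,2],[3,4,4],[6,8,6],[9,11,8],[12,15,8],[15,19,8],[18,23,8],[21,27,8],[24,31,8],[27,35,8],[30,39,8],[32,42,8]],"roll":[4,12,20,28,36,44,52,60,68,76,82,85]}' 1
python3 - <<'E'
from h import *
from cell import telemetry,camera
s=telemetry.observe(); print(s["t"],s["joint_pos"].round(2),s["joint_vel"].round(2),s["tcp_pos"]);m=R.from_rotvec(s["ee_rot"]).as_matrix();print(m.round(3),np.degrees(np.arctan2(m[1,0],m[0,0])))
E
```

```text
t: 1.3
tcp_pos: [0.5124, -0.2244, 0.254]
ee_rot: [-1.564, -0.162, 0.161]
force: [-0.4, -0.2, -0.4]
width: 0.094
1.3 [ 0.66  0.2  -0.42  1.75  0.09  1.21  0.42] [-0.41  0.12 -0.26 -0.12  0.11  0.04 -0.23] [ 0.51235996 -0.22437404  0.25400363]
[[ 0.979  0.    -0.204]
 [ 0.204  0.001  0.979]
 [ 0.    -1.     0.   ]] 11.79347505426895
```

```bash
python3 -m handwheel '{"slide":[[2,2,0],[4,5,0],[6.3,6.8,-2],[6.3,6.8,-5],[6.3,6.8,-8],[6.3,6.8,-8],[6.3,6.8,-8]],"roll":[0,0,0,0,0,0,0]}' 1
python3 - <<'E'
from h import *
from cell import telemetry,camera
for n in("side","top"): cv2.imwrite(f"pics/{n}1.png",camera(n)[:,:,::-1])
crop("pics/top1.png","pics/t3.png",310,150,120,100,6)
crop("pics/side1.png","pics/s3.png",290,90,130,120,5)
s=telemetry.observe();print(s["tcp_pos"],s["t"])
E
```

```text
t: 2.0
tcp_pos: [0.5738, -0.1594, 0.1745]
ee_rot: [-1.565, -0.156, 0.157]
force: [-0.4, 0.6, 0.6]
width: 0.0938
[ 0.57467169 -0.15965242  0.17576821] 2.1
```

View pics/s3.png

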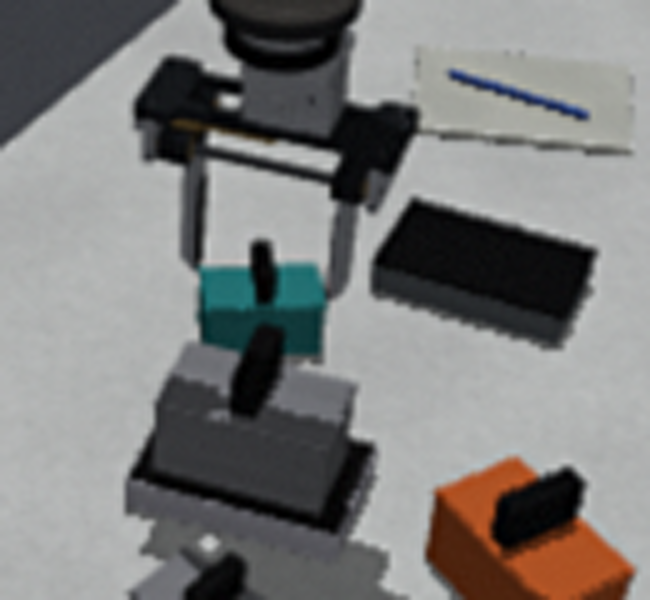

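View pics/t3.png

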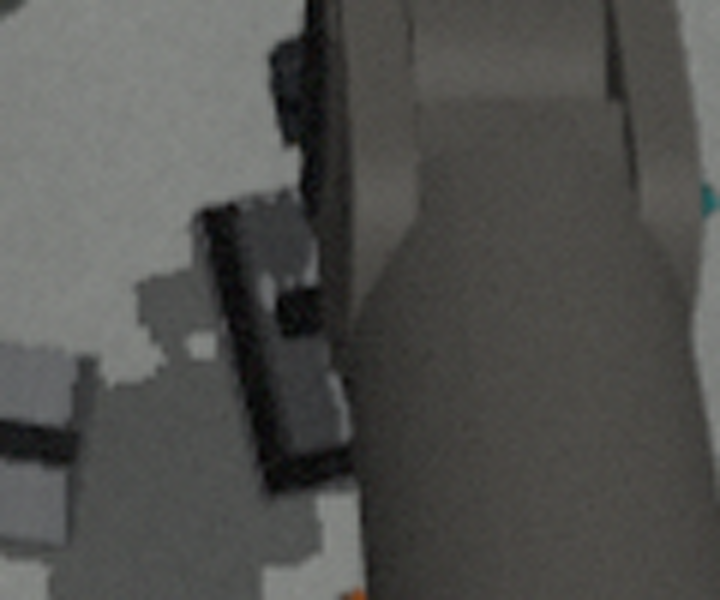

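```bash
python3 -c "
from h import *
p=proj('side',[[.5747,-.1597,.1755]])[0];print((p-[290,90])*5)"
python3 -m handwheel '{"slide":[[0,0,-1],[0,0,-2.5],[0,0,-4],[0,0,-5.5],[0,0,-6.5],[0,0,-6.8],[0,0,-6.9],[0,0,-6.9]],"roll":[0,0,0,0,0,0,0,0]}' 1
python3 - <<'E'
from h import *
from cell import camera,telemetry
cv2.imwrite("pics/side2.png",camera("side")[:,:,::-1]);crop("pics/side2.png","pics/s4.png",290,90,130,120,5);print(telemetry.observe()["tcp_pos"])
E
```

```text
[259.09318727 310.95936369]
t: 2.9
tcp_pos: [0.5742, -0.1594, 0.1053]
ee_rot: [-1.565, -0.157, 0.156]
force: [-0.3, -0.3, 0.4]
width: 0.0942
[ 0.57427873 -0.15944419  0.10553686]
```

View pics/s4.png

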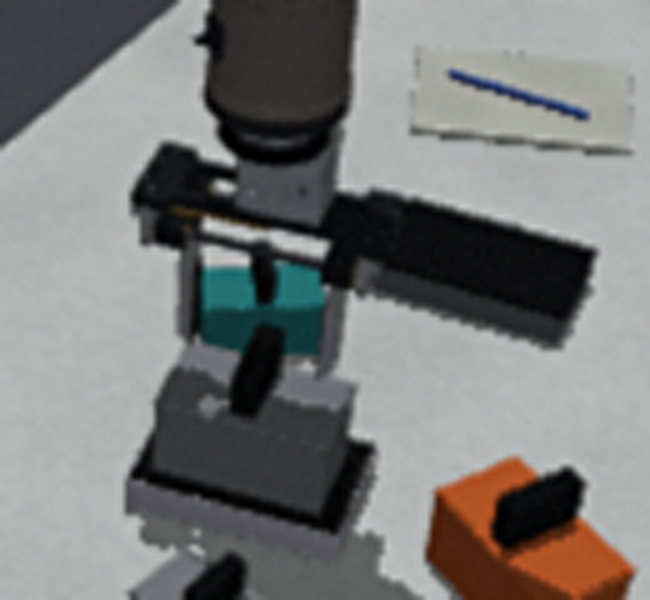

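Run:
```python
from h import *
for n in("side","top"):print(n,proj(n,[[.5743,-.1594,.1055],[.5743,-.1594,.1755],[.1908,-.647,.1734]]))
crop("pics/top0.png","pics/t5.png",500,290,120,90,6)
crop("pics/side0.png","pics/s5.png",450,60,120,90,6)
crop("pics/side2.png","pics/s6.png",310,120,70,70,10)
```

```text
side [[340.6957165  167.19003019]
 [341.87506015 152.27542433]
 [487.12875715 121.2716767 ]]
top [[365.89428387 201.62417319]
 [368.41764358 198.10781577]
 [543.9395972  327.58999639]]
```

View pics/t5.png

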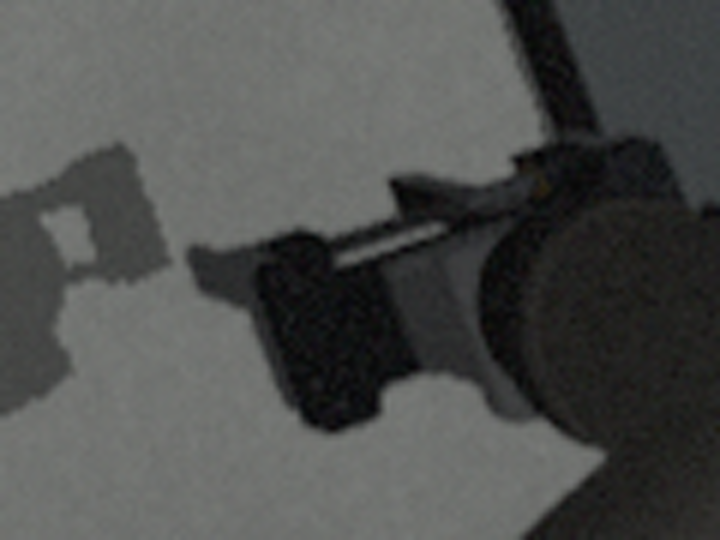

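View pics/s5.png

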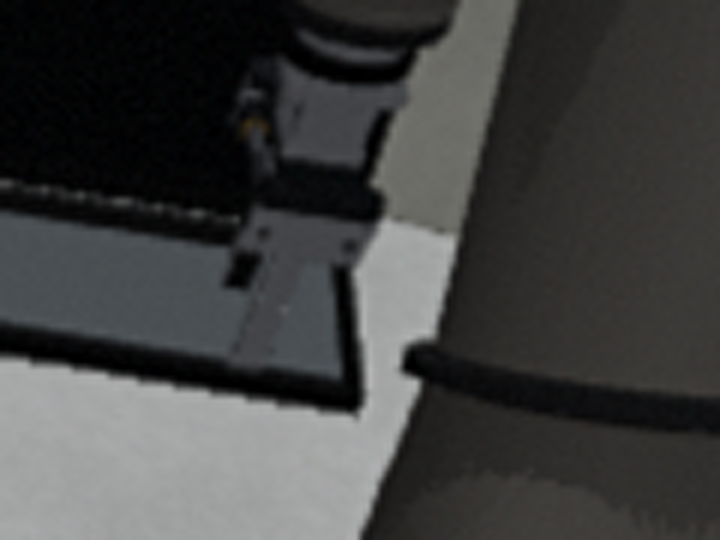

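View pics/s6.png

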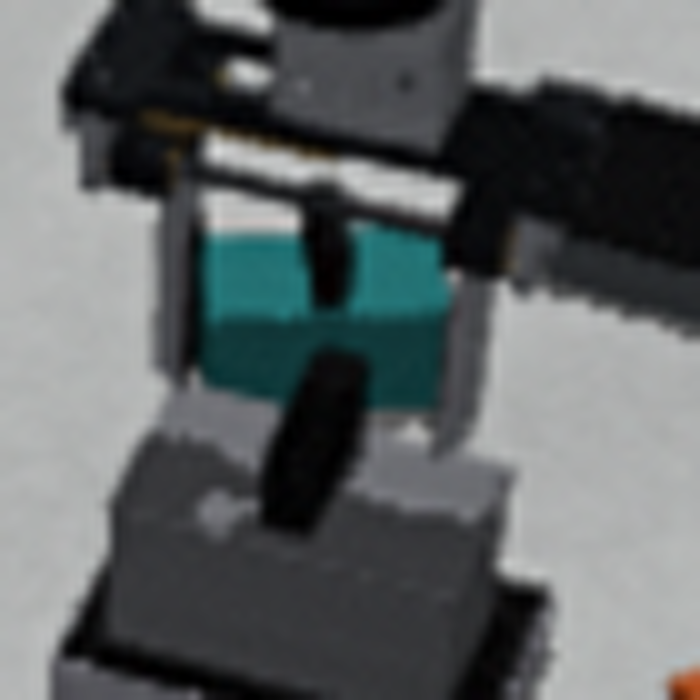

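Run:
```python
from h import *
t=np.array([.1908,-.647,.1734]);x=np.array([.283,-.959,0])
for n in("side","top"):print(n,proj(n,[t-x*.047,t-x*.0595,t+x*.047]))
t=np.array([.5743,-.1594,.1055]);x=np.array([.979,.2,0])
print((proj("side",[t-x*.047,t-x*.0595,t+x*.047,t+x*.0595])-[310,120])*10)
t=np.array([.5747,-.1597,.1757])
print((proj("side",[t-x*.047,t-x*.0595,t+x*.047,t+x*.0595])-[290,90])*5)
print("tri",tri((450+240/6,60+365/6),(500+195/6,290+265/6)))
```

```text
side [[487.52809679 127.92882824]
 [487.63723808 129.74825737]
 [486.74602452 114.89137054]]
top [[528.64070666 332.76495738]
 [524.56175813 334.14469139]
 [559.17878887 322.43522897]]
[[429.37244942 503.19279734]
 [462.26342703 511.60057722]
 [186.48852472 441.10541882]
 [154.7708096  432.997555  ]]
[[322.59390838 326.32467525]
 [339.65714265 330.51395861]
 [196.67297885 295.40917312]
 [180.23997878 291.37462183]]
tri (array([ 0.17910047, -0.59475276,  0.20944389]), np.float64(0.001825717693471359))
```

```bash
python3 -m handwheel '{"slide":[[0,0,0],[0,0,0],[0,0,0],[0,0,0]],"roll":[0,0,0,0]}' 0.4
python3 - <<'E'
from h import *
from cell import camera,telemetry
for n in("side","top"): cv2.imwrite(f"pics/{n}3.png",camera(n)[:,:,::-1])
crop("pics/side3.png","pics/s7.png",310,120,70,70,10);
crop("pics/top3.png","pics/t7.png",310,150,100,90,7);
E
```

```text
t: 3.35
tcp_pos: [0.574, -0.1594, 0.1052]
ee_rot: [-1.565, -0.157, 0.156]
force: [-0.8, 0.4, -0.0]
width: 0.0651
```

View pics/s7.png

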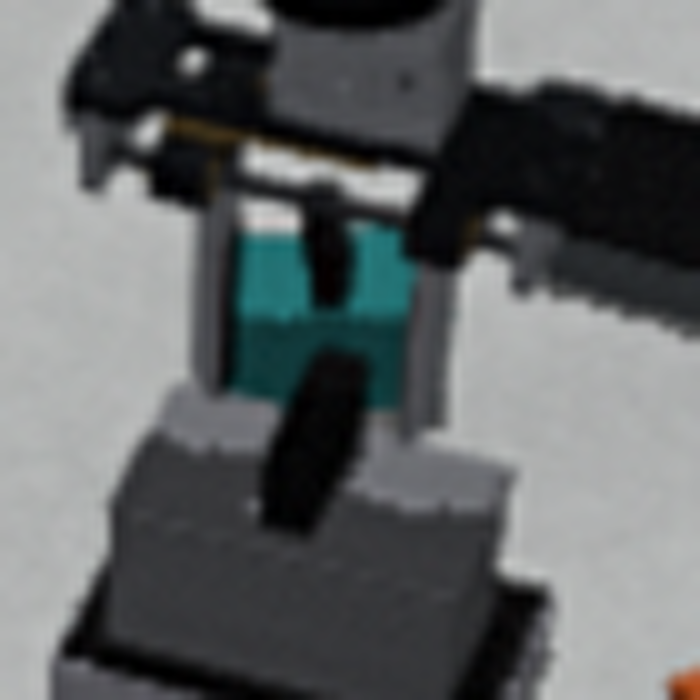

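View pics/t7.png

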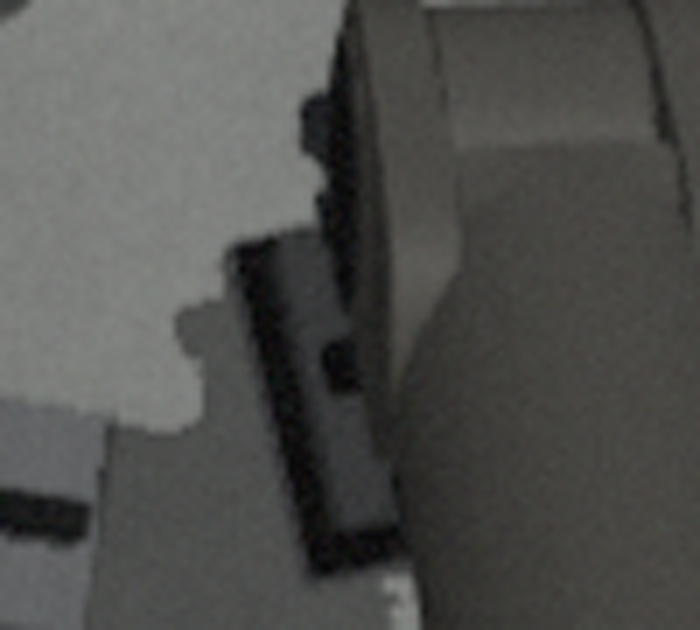

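Run:
```python
from h import *
x=np.array([.979,.2,0])
for z in(.1055,.12,.139):
  t=np.array([.5743,-.1594,z])
  print(z,[(proj("side",[t+s*x])[0]-[310,120]).round(1)*10 for s in(-.045,-.0325,.0325,.045)])
t=np.array([.5743,-.1594,.1055]);y=np.array([-.2,.979,0])
for dy in(-.02,-.035,-.05):print(dy,[(proj("side",[t+s*x+dy*y])[0]-[310,120]).round(1)*10 for s in(-.045,-.0325,.0325,.045)])
```

```text
0.1055 [array([424., 502.]), array([391., 493.]), array([223., 451.]), array([192., 442.])]
0.12 [array([427., 472.]), array([394., 463.]), array([225., 421.]), array([193., 412.])]
0.139 [array([432., 432.]), array([398., 423.]), array([228., 381.]), array([195., 372.])]
-0.02 [array([440., 468.]), array([407., 460.]), array([241., 418.]), array([209., 410.])]
-0.035 [array([452., 444.]), array([419., 436.]), array([254., 394.]), array([222., 386.])]
-0.05 [array([463., 419.]), array([431., 411.]), array([266., 370.]), array([235., 363.])]
```

```bash
python3 -m handwheel '{"slide":[[0,0,-0.15],[0,0,-0.3],[0,0,-0.3]],"roll":[0,0,0]}' 0.4|grep -E "tcp|force"
python3 -m handwheel '{"slide":[[0,0,-0.1],[0,0,-0.1]],"roll":[0,0]}' |grep -E "tcp|force"
python3 -m handwheel '{"slide":[[0,0,-0.1],[0,0,-0.1]],"roll":[0,0]}' |grep -E "tcp|force|wid"
```

```text
tcp_pos: [0.5738, -0.1593, 0.1018]
force: [-0.6, -0.6, -0.2]
tcp_pos: [0.5739, -0.1594, 0.101]
force: [0.2, 0.2, -1.3]
tcp_pos: [0.5739, -0.1594, 0.0999]
force: [0.7, 0.4, 0.3]
width: 0.0379
```

```bash
python3 -m handwheel '{"slide":[[0,0,-0.1],[0,0,-0.1]],"roll":[0,0]}' |grep -E "tcp|force"
python3 -m handwheel '{"slide":[[0,0,-0.1],[0,0,-0.1]],"roll":[0,0]}' |grep -E "tcp|force"
```

```text
tcp_pos: [0.5739, -0.1594, 0.0989]
force: [0.2, 0.2, 0.1]
tcp_pos: [0.5738, -0.1594, 0.0979]
force: [-0.2, -0.0, -0.9]
```

Run:
```python
from h import *
from cell import camera,telemetry
print(telemetry.observe()["tcp_pos"],telemetry.observe()["force"])
for n in("side",): cv2.imwrite(f"pics/{n}4.png",camera(n)[:,:,::-1])
crop("pics/side4.png","pics/s8.png",310,120,70,70,10);
```

```text
[ 0.57383257 -0.15940649  0.09791407] [-0.22267035 -0.0477283  -0.91139344]
```

View pics/s8.png

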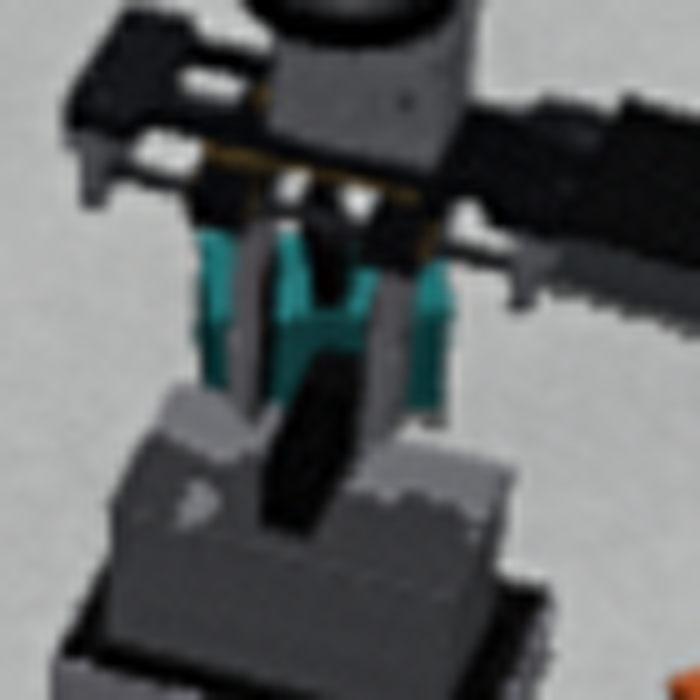

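The fingertips are visibly about 30 mm higher than reported, and there is no contact force below z = 0.100. I'll go down in small steps, watching force and picture.

```bash
python3 -m handwheel '{"slide":[[0,0,-0.3],[0,0,-0.6],[0,0,-0.6]],"roll":[0,0,0]}' |grep -E "tcp|force"
python3 -m handwheel '{"slide":[[0,0,-0.2],[0,0,-0.4],[0,0,-0.4]],"roll":[0,0,0]}' |grep -E "tcp|force"
python3 - <<'E'
from h import *
from cell import camera,telemetry
for n in("side",): cv2.imwrite(f"pics/{n}5.png",camera(n)[:,:,::-1])
crop("pics/side5.png","pics/s9.png",310,120,70,70,10);
for z in (.105,.11,.115,.12):
  x=np.array([.979,.2,0]);t=np.array([.5739,-.1594,z])
  print(z,[(proj("side",[t+s*x])[0]-[310,120]).round(1)*10 for s in(-.03,-.019,.019,.03)])
E
```

```text
tcp_pos: [0.5736, -0.1593, 0.0915]
force: [0.4, 0.1, 0.7]
tcp_pos: [0.5738, -0.1593, 0.0878]
force: [-0.2, 1.3, 0.5]
0.105 [array([386., 493.]), array([357., 486.]), array([259., 461.]), array([231., 454.])]
0.11 [array([387., 483.]), array([358., 476.]), array([260., 451.]), array([231., 443.])]
0.115 [array([388., 473.]), array([359., 465.]), array([260., 440.]), array([232., 433.])]
0.12 [array([389., 462.]), array([360., 455.]), array([261., 430.]), array([233., 423.])]
```

View pics/s9.png

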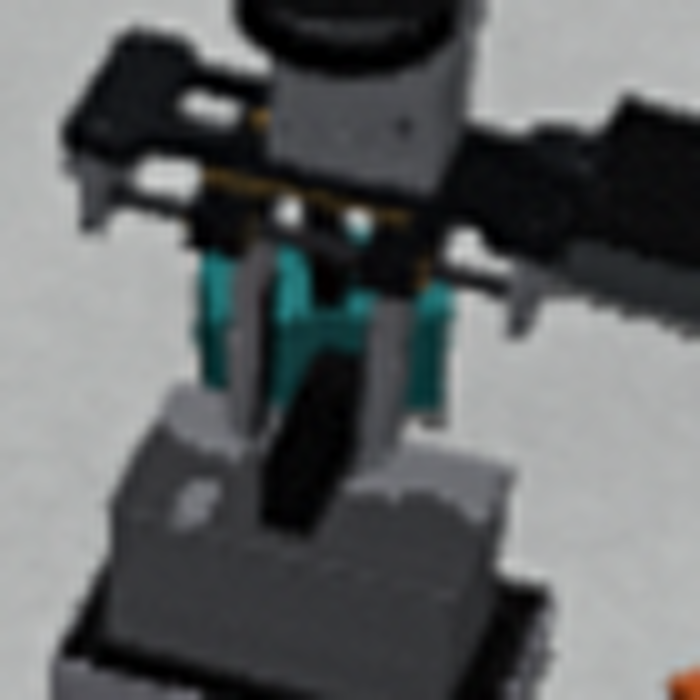

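```bash
python3 -m handwheel '{"slide":[[0,0,-0.3],[0,0,-0.5],[0,0,-0.5]],"roll":[0,0,0]}' |grep -E "tcp|force"
python3 -m handwheel '{"slide":[[0,0,-0.2],[0,0,-0.4],[0,0,-0.4]],"roll":[0,0,0]}' |grep -E "tcp|force"
python3 - <<'E'
from h import *
from cell import camera,telemetry
for n in("side",): cv2.imwrite(f"pics/{n}6.png",camera(n)[:,:,::-1])
crop("pics/side6.png","pics/s10.png",310,120,70,70,10);
E
```

```text
tcp_pos: [0.5737, -0.1594, 0.0827]
force: [-0.4, 0.3, 0.4]
tcp_pos: [0.5738, -0.1594, 0.0788]
force: [0.9, 0.8, -0.3]
```

View pics/s10.png

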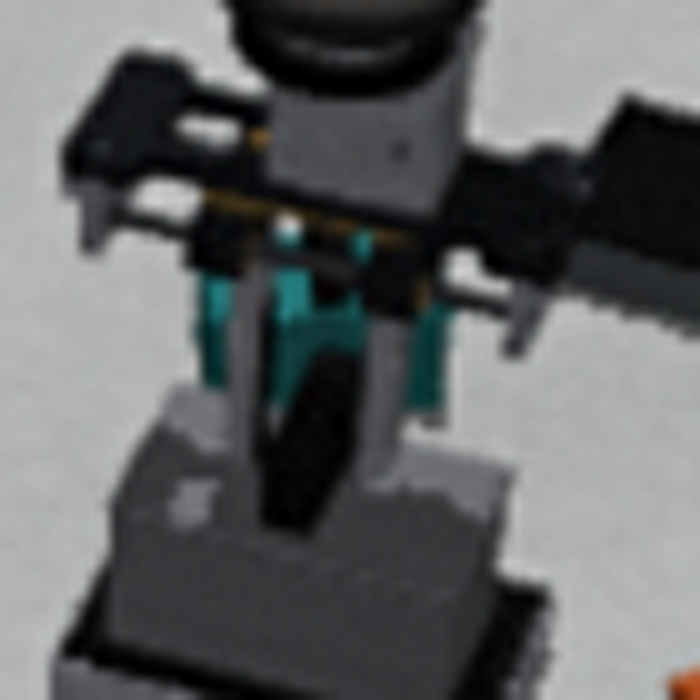

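```bash
python3 -m handwheel '{"slide":[[0,0,0],[0,0,0],[0,0,0],[0,0,0],[0,0,0],[0,0,0],[0,0,0]],"roll":[0,0,0,0,0,0,0]}' 0
```

```text
t: 6.6
tcp_pos: [0.5738, -0.1594, 0.0791]
ee_rot: [-1.565, -0.156, 0.157]
force: [-1.4, -0.3, 1.3]
width: 0.0221
```

```bash
python3 -m handwheel '{"slide":[[0,0,0.1],[0,0,0.3],[0,0,0.6],[0,0,1],[0,0,1.4],[0,0,1.7],[0,0,1.9],[0,0,2],[0,0,2]],"roll":[0,0,0,0,0,0,0,0,0]}'
python3 - <<'E'
from h import *
from cell import camera,telemetry
for n in("side",): cv2.imwrite(f"pics/{n}7.png",camera(n)[:,:,::-1])
crop("pics/side7.png","pics/s11.png",300,100,90,100,6);
E
```

```text
t: 7.5
tcp_pos: [0.574, -0.1594, 0.0992]
ee_rot: [-1.565, -0.157, 0.157]
force: [-0.4, -0.9, -5.0]
width: 0.0217
```

View pics/s11.png

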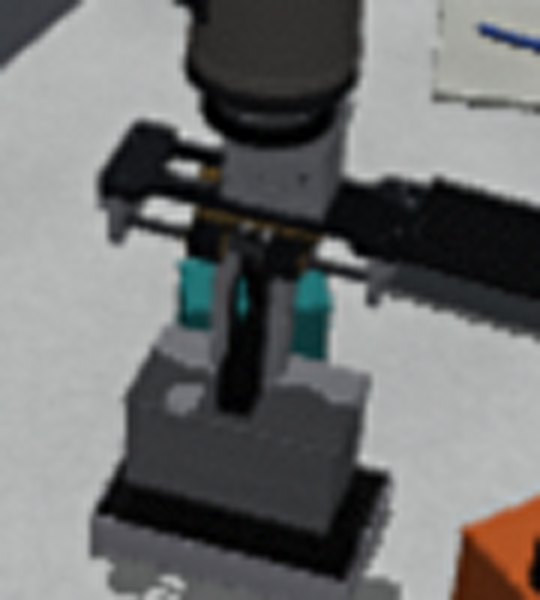

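```bash
python3 -m handwheel '{"slide":[[0,0,0.2],[0,0,0.7],[0,0,1.5],[0,0,2.5],[0,0,3.7],[0,0,4.9],[0,0,6.1],[0,0,7.2],[0,0,8.0],[0,0,8.6],[0,0,8.9],[0,0,9]],"roll":[0,0,0,0,0,0,0,0,0,0,0,0]}'
python3 -m handwheel '{"slide":[[0,0.3,0],[0,0.9,0],[0,1.8,0],[0.1,3,0],[0.2,4.5,0],[0.3,6.2,0],[0.4,7.9,0],[0.4,9.4,0],[0.5,10.7,0],[0.5,11.7,0],[0.5,12.3,0],[0.5,12.5,0]],"roll":[0,0,0,0,0,0,0,0,0,0,0,0]}'
python3 -m handwheel '{"slide":[[0,0.3,0],[0,0.9,0],[0,1.8,0],[0.1,3,0],[0.2,4.5,0],[0.3,6.2,0],[0.4,7.9,0],[0.4,9.4,0],[0.5,10.7,0],[0.5,11.7,0],[0.5,12.3,0],[0.5,12.5,0]],"roll":[0,0,0,0,0,0,0,0,0,0,0,0]}'
```

```text
t: 8.75
tcp_pos: [0.5739, -0.1594, 0.1892]
ee_rot: [-1.565, -0.156, 0.157]
force: [0.2, 0.5, -5.5]
width: 0.0219
t: 9.95
tcp_pos: [0.5789, -0.0338, 0.1891]
ee_rot: [-1.565, -0.157, 0.157]
force: [0.4, -0.5, -5.4]
width: 0.0216
t: 11.15
tcp_pos: [0.5839, 0.0912, 0.1891]
ee_rot: [-1.565, -0.157, 0.157]
force: [-0.0, -0.1, -4.4]
width: 0.0215
```

```bash
python3 -m handwheel '{"slide":[[0,0.3,0],[0,0.9,0],[0,1.9,0],[0.1,3.3,0],[0.2,5.1,0],[0.3,7.2,0],[0.4,9.3,0],[0.4,11.1,0],[0.4,12.6,0],[0.4,13.7,0],[0.4,14.3,0],[0.4,14.5,0]],"roll":[0,0,0,0,0,0,0,0,0,0,0,0]}'
python3 -m handwheel '{"slide":[[0,0,-0.2],[0,0,-0.6],[0,0,-1.2],[0,0,-1.8],[0,0,-2.4],[0,0,-3],[0,0,-3.3],[0,0,-3.5],[0,0,-3.5],[0,0,-3.5]],"roll":[0,0,0,0,0,0,0,0,0,0]}'
python3 - <<'E'
from h import *
from cell import camera,telemetry
F=[]
for n in("side","top"): cv2.imwrite(f"pics/{n}8.png",camera(n)[:,:,::-1]);F.append(telemetry.observe()["force"])
print(F)
crop("pics/side8.png","pics/s12.png",200,90,150,140,4);
crop("pics/top8.png","pics/t12.png",190,120,130,130,4);
E
```

```text
t: 12.35
tcp_pos: [0.5879, 0.2361, 0.189]
ee_rot: [-1.565, -0.157, 0.157]
force: [-0.5, 0.6, -5.0]
width: 0.0222
t: 13.35
tcp_pos: [0.588, 0.2357, 0.1543]
ee_rot: [-1.565, -0.157, 0.156]
force: [-0.1, 0.2, -5.1]
width: 0.0221
[array([ 0.07588859, -0.87757322, -6.10091934]), array([ 0.75952207,  0.01583762, -4.9632913 ])]
```

View pics/s12.png

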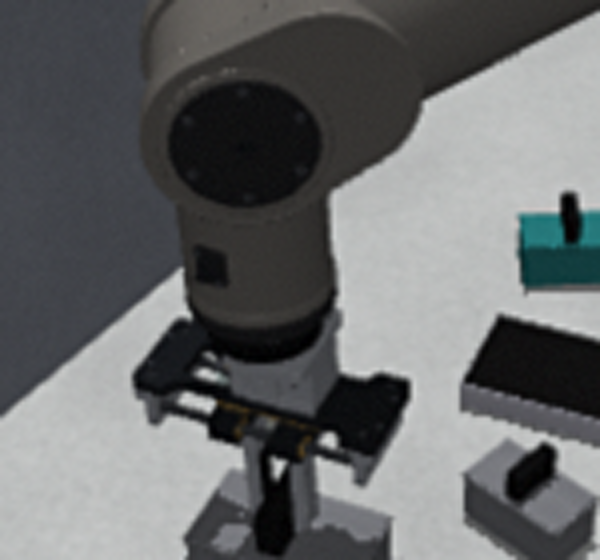

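View pics/t12.png

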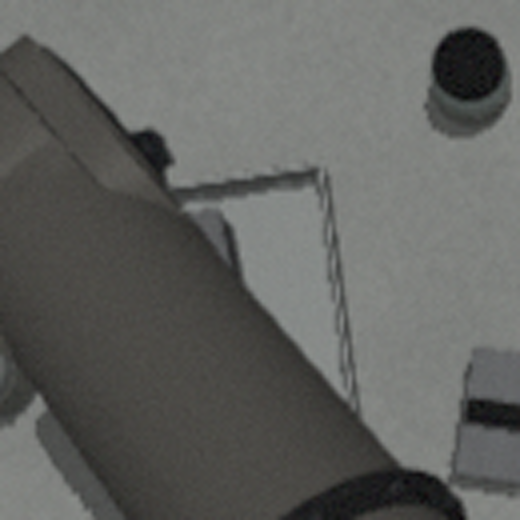

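```bash
python3 -m handwheel '{"slide":[[1.5,0.3,0],[-1.5,-0.3,0],[1.5,0.3,0],[-1.5,-0.3,0],[1.5,0.3,0],[-1.5,-0.3,0],[0,0,0],[0,0,0],[0,0,0],[0,0,0]],"roll":[0,0,0,0,0,0,0,0,0,0]}'
for i in 1 2; do python3 -m handwheel '{"slide":[[0,0,0]],"roll":[0]}'|grep force;done
python3 - <<'E'
from h import *
from cell import camera,telemetry
for n in("side",): cv2.imwrite(f"pics/{n}9.png",camera(n)[:,:,::-1])
crop("pics/side9.png","pics/s13.png",200,180,140,130,5);
E
```

```text
t: 14.45
tcp_pos: [0.5879, 0.2357, 0.1543]
ee_rot: [-1.565, -0.157, 0.156]
force: [-0.1, 0.3, -2.2]
width: 0.0217
force: [0.3, 0.2, -3.3]
force: [-0.2, -0.2, -2.6]
```

View pics/s13.png

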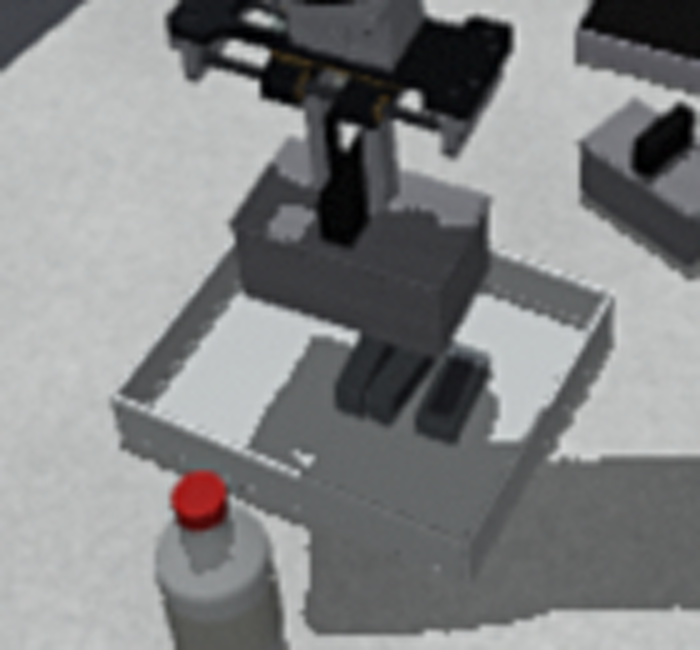

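All three blocks lie in the tray, near (365,375), (395,385) and (455,395) in the crop. The weight is down to about 2.7 N, which is the empty canister. I'll retrace the path.

```bash
python3 -m handwheel '{"slide":[[0,0,0.3],[0,0,1],[0,0,2],[0,0,3],[0,0,3.5],[0,-0.5,3.5],[0,-2,3.5],[0,-4,3.5],[0,-6,3.5],[-0.2,-8,3.5],[-0.3,-9.2,3.5],[-0.4,-9.5,3.5]],"roll":[0,0,0,0,0,0,0,0,0,0,0,0]}'
python3 -m handwheel '{"slide":[[0,-0.5,0],[0,-1.5,0],[0,-3,0],[-0.1,-5,0],[-0.2,-7,0],[-0.3,-9,0],[-0.4,-11,0],[-0.4,-12.5,0],[-0.5,-13.7,0],[-0.5,-14.5,0],[-0.5,-14.9,0],[-0.5,-15,0]],"roll":[0,0,0,0,0,0,0,0,0,0,0,0]}'
python3 -m handwheel '{"slide":[[0,-0.5,0],[0,-1.5,0],[0,-3,0],[-0.1,-5,0],[-0.2,-7,0],[-0.3,-9,0],[-0.4,-11,0],[-0.4,-12.5,0],[-0.5,-13.7,0],[-0.5,-14.5,0],[-0.5,-14.9,0],[-0.5,-15,0]],"roll":[0,0,0,0,0,0,0,0,0,0,0,0]}'
python3 -m handwheel '{"slide":[[0,0,-0.3],[0,0,-1],[0,0,-2],[0,0,-3],[0,0,-4],[0,0,-5],[0,0,-6],[0,0,-7],[0,0,-7.8],[0,0,-8.3],[0,0,-8.5],[0,0,-8.5]],"roll":[0,0,0,0,0,0,0,0,0,0,0,0]}'
python3 - <<'E'
from h import *
from cell import camera,telemetry
for n in("side","top"): cv2.imwrite(f"pics/{n}10.png",camera(n)[:,:,::-1])
crop("pics/side10.png","pics/s14.png",300,110,90,100,6);crop("pics/top10.png","pics/t14.png",310,150,100,90,7)
E
```

```text
t: 15.9
tcp_pos: [0.5839, 0.1381, 0.1888]
ee_rot: [-1.566, -0.154, 0.155]
force: [0.3, -1.2, -2.7]
width: 0.022
t: 17.1
tcp_pos: [0.579, -0.0093, 0.1891]
ee_rot: [-1.565, -0.157, 0.157]
force: [0.5, -0.0, -2.0]
width: 0.0216
t: 18.3
tcp_pos: [0.574, -0.1594, 0.189]
ee_rot: [-1.565, -0.157, 0.157]
force: [0.0, 0.0, -3.9]
width: 0.0219
t: 19.5
tcp_pos: [0.5739, -0.1594, 0.104]
ee_rot: [-1.565, -0.157, 0.157]
force: [0.3, 0.1, -3.5]
width: 0.0216
```

View pics/s14.png

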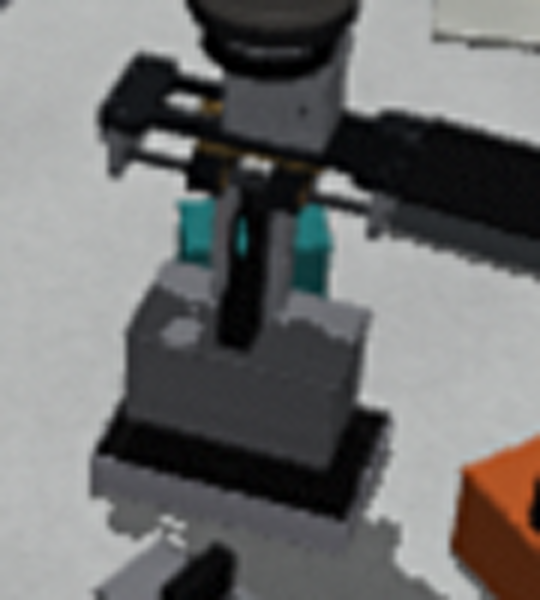

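View pics/t14.png

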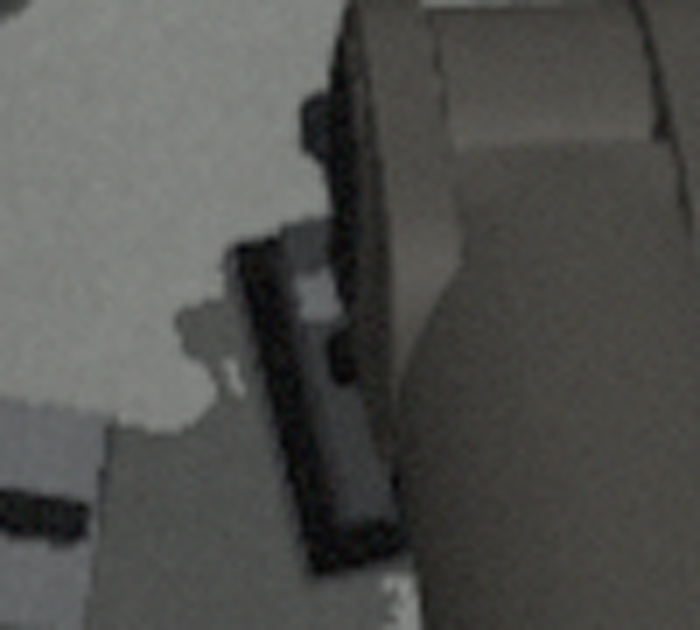

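The canister hangs level and aligned over the stand. I'll lower it gently, watching the force.

```bash
python3 -m handwheel '{"slide":[[0,0,-0.3],[0,0,-0.7],[0,0,-1.1],[0,0,-1.5],[0,0,-1.8],[0,0,-2.0],[0,0,-2.1],[0,0,-2.1]],"roll":[0,0,0,0,0,0,0,0]}'|grep -E "tcp|force"
python3 -m handwheel '{"slide":[[0,0,-0.1],[0,0,-0.2],[0,0,-0.2]],"roll":[0,0,0]}'|grep -E "tcp|force"
python3 -m handwheel '{"slide":[[0,0,-0.1],[0,0,-0.1]],"roll":[0,0]}'|grep -E "tcp|force"
```

```text
tcp_pos: [0.5739, -0.1593, 0.0829]
force: [0.1, 0.5, -2.9]
tcp_pos: [0.5739, -0.1594, 0.081]
force: [-1.2, -1.0, -3.1]
tcp_pos: [0.5739, -0.1594, 0.08]
force: [-0.5, -0.5, -3.8]
```

```bash
python3 -m handwheel '{"slide":[[0,0,-0.05],[0,0,-0.1],[0,0,-0.1]],"roll":[0,0,0]}'|grep -E "tcp|force"
python3 -m handwheel '{"slide":[[0,0,0],[0,0,0]],"roll":[0,0]}'|grep -E "tcp|force"
```

```text
tcp_pos: [0.5739, -0.1593, 0.0797]
force: [-5.7, 1.5, 9.3]
tcp_pos: [0.5739, -0.1593, 0.0797]
force: [-5.2, 1.5, 8.9]
```

```bash
python3 -m handwheel '{"slide":[[0,0,0],[0,0,0],[0,0,0],[0,0,0],[0,0,0],[0,0,0]],"roll":[0,0,0,0,0,0]}' 0.5
python3 -m handwheel '{"slide":[[0,0,0.3],[0,0,1],[0,0,2],[0,0,3.5],[0,0,5],[0,0,7],[0,0,9],[0,0,11],[0,0,13],[0,0,14],[0,0,14.5],[0,0,14.5]],"roll":[0,0,0,0,0,0,0,0,0,0,0,0]}'
python3 -m handwheel '{"slide":[[-0.5,-2,0],[-1.5,-5,0],[-2.5,-8,0],[-4,-12,0],[-6,-16,0],[-8,-20,0],[-10,-24,0],[-12,-28,0],[-13,-30,0],[-13,-30,0]],"roll":[0,0,0,0,0,0,0,0,0,0]}'
python3 - <<'E'
from h import *
from cell import camera,telemetry
for n in("side","top"): cv2.imwrite(f"pics/{n}11.png",camera(n)[:,:,::-1])
crop("pics/side11.png","pics/s15.png",300,130,120,100,6);crop("pics/top11.png","pics/t15.png",190,120,220,140,3.6)
crop("pics/side11.png","pics/s16.png",210,165,130,140,4)
crop("pics/top11.png","pics/t16.png",290,160,120,100,6)
E
```

```text
t: 22.0
tcp_pos: [0.5739, -0.1594, 0.079]
ee_rot: [-1.565, -0.157, 0.157]
force: [0.7, 0.3, -0.4]
width: 0.0468
t: 23.2
tcp_pos: [0.574, -0.1595, 0.2246]
ee_rot: [-1.565, -0.157, 0.156]
force: [0.1, -0.1, -1.1]
width: 0.0468
t: 24.2
tcp_pos: [0.4408, -0.4626, 0.2225]
ee_rot: [-1.565, -0.151, 0.154]
force: [0.8, -0.6, -0.4]
width: 0.0464
```

View pics/s15.png

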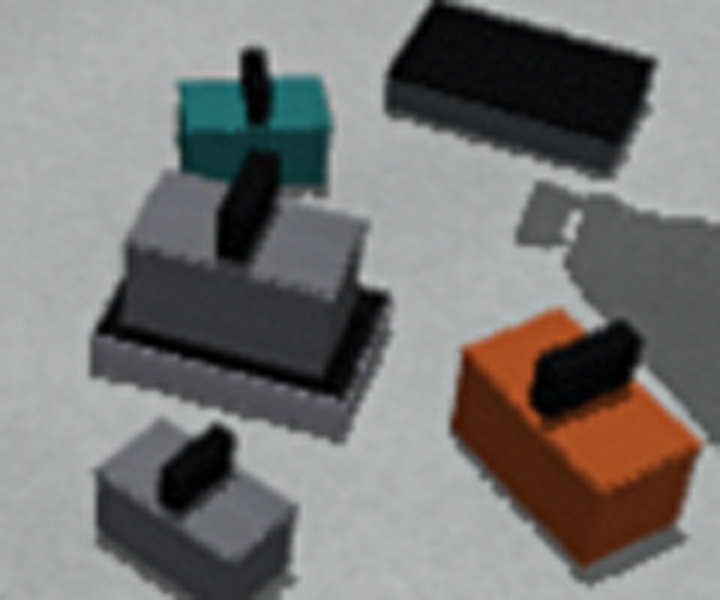

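View pics/t15.png

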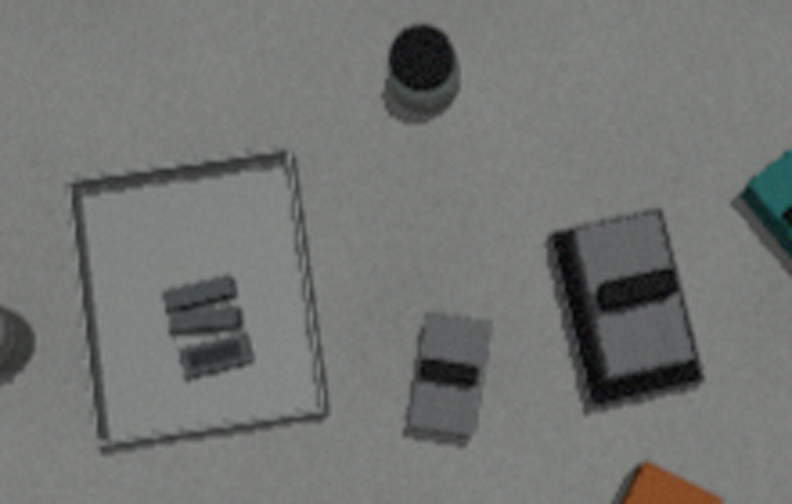

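View pics/s16.png

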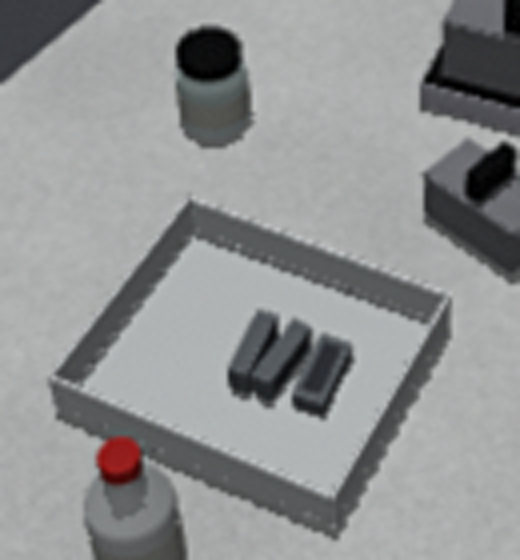

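View pics/t16.png

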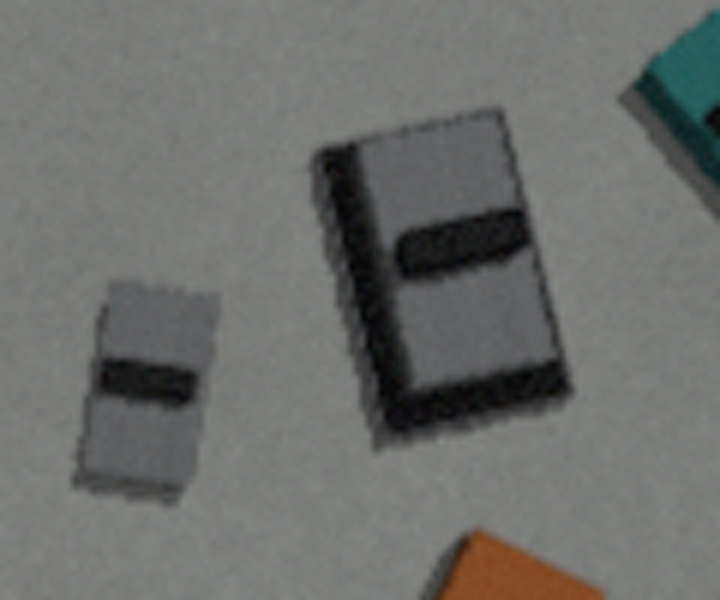

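The canister is back at its starting pixels, the three blocks are in the tray, and the jar, bottle and dark box have not moved.

```bash
python3 -m handwheel '{"slide":[[0,0,0],[0,0,0],[0,0,0]],"roll":[0,0,0]}'; python3 -c "
from cell import ctrl
print(ctrl.hand_in())"
```

```text
t: 24.6
tcp_pos: [0.4445, -0.4586, 0.2241]
ee_rot: [-1.565, -0.158, 0.158]
force: [0.6, -0.5, 0.3]
width: 0.0469
the job is handed in; nothing more can be done
None
```

The job is handed in at 24.6 s. I carried the grey canister level over the tray and shook it along its x until its weight fell from about 5–6 N to about 2.7 N, which is the empty canister. Then I set it back on its stand with about 12 N of contact force and let go. No verdict was reported.

- **Last pictures:** all three blocks lie in the tray, two of them resting on their long edges. The canister appears flat, centred and square on the stand, at the same pixels as at the start. The jar, bottle, slide box and the look-alikes have not moved, and the arm is clear.
- **Disagreement:** the reported TCP height was about 28–30 mm below where the fingertips appeared in the pictures. I went by the pictures and the force readings for the grasp, and returned to the same reported height for the placing. Contact came within about 1 mm of it.

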